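# Pack a pick-up order: free the lantern battery from the vise, load the drawer, close it

## Task

Make up the pick-up order: slide the vise jaw well open and lift out the finished lantern battery, then set it down, without dropping it, upright with its springs on top in the narrow left compartment of the open drawer. Put every brick of AA cells lying on the cart into the wide right compartment, and then push the drawer fully home. Leave the other things on the cart where they are.

Things in the scene. Friction and masses are not known exactly. Their poses are not given: they have to be found in the camera images.
- vise: blue sliding-jaw vise fixed to the cart top; bed 280 x 90 mm, 30 mm high; origin on the cart top right under the middle of the clamped lantern battery. Its x axis is the sliding direction and points from the moving jaw to the fixed jaw; jaws are 56 mm wide (y). The fixed jaw is at x = +32 to +64 mm and 96 mm high; the moving jaw is on the -x side
- vise_jaw (a joint): how far the vise's moving jaw has been slid open along the vise's -x, m: 0 closed on the lantern battery, 0.075 fully open; it slides with about 5 N of friction and stays where it is left. A steel lip on the moving jaw (90 to 98 mm above the cart top) reaches 8 mm over the battery's top, so the battery cannot come out until the jaw is open
- jaw_grip (a point): the point to hold on the moving jaw: middle of the upright black grip block on top of it, 20 mm (vise x) x 34 mm (vise y), from 98 to 140 mm above the cart top, the point 14 mm below its top; moves with the jaw. Axes as the vise's
- lantern: squat square lantern battery, 62 x 62 mm, 58 mm high plus two brass spring terminals 10 mm tall on its top; 0.3 to 0.65 kg; origin at the centre of its underside, z out of the top. It starts upright on the vise bed (30 mm above the cart top) between the jaws; its y faces are free
- drawer (a joint): how far the drawer of the low grey cabinet is pulled out towards the robot, m: 0 fully home, up to 0.19; starts 0.165 to 0.185; about 3 N of friction, stays where it is left. The cabinet is fixed, 240 deep x 332 wide x 120 mm high, open-fronted. The drawer is reached only through the gap between its front and the cabinet's front, as long as this value
- drawer_in (a point): on the drawer's inner floor (12 mm above the cart top), at the inside face of its front, mid-width; moves with it; x into the cabinet, y left seen from the robot, z up. Inside 224 mm long (x); walls and divider 55 mm high. Narrow compartment y = +23 to +150 mm, wide one y = -150 to +17 mm, divider between them. Inside the cabinet 98 mm is free above this floor
- drawer_handle (a point): middle of the drawer's bar handle, 60 mm above the cart top; a bar 110 mm long along y, 35 mm off the outer face of the drawer front, which is 12 mm thick with its top 84 mm above the cart top; moves with the drawer, axes as drawer_in
- brick1: brick of eight grey AA cells strapped together (2 wide, 2 high, 2 long), 104 (its x) x 30 (y) x 30 mm, about 0.18 kg, lying flat on the cart top; origin at the centre of its underside. Two to four of the bricks are present in a run, the others are absent (None)
- brick2: brick of eight grey AA cells strapped together (2 wide, 2 high, 2 long), 104 (its x) x 30 (y) x 30 mm, about 0.18 kg, lying flat on the cart top; origin at the centre of its underside. Two to four of the bricks are present in a run, the others are absent (None)
- brick3: brick of eight grey AA cells strapped together (2 wide, 2 high, 2 long), 104 (its x) x 30 (y) x 30 mm, about 0.18 kg, lying flat on the cart top; origin at the centre of its underside. Two to four of the bricks are present in a run, the others are absent (None)
- brick4: brick of eight grey AA cells strapped together (2 wide, 2 high, 2 long), 104 (its x) x 30 (y) x 30 mm, about 0.18 kg, lying flat on the cart top; origin at the centre of its underside. Two to four of the bricks are present in a run, the others are absent (None)
- bulb: bystander: cracked amber indicator bulb standing on a round base 46 mm across, 44 mm high; origin under its centre
- tin: bystander: flat round tin, 62 mm across, 28 mm high; origin under its centre
- jar: bystander: capped jar, 52 mm across, 75 mm high; origin under its centre
- carton: bystander: cardboard carton 70 x 110 x 60 mm high; origin under its centre
- driver: bystander: screwdriver lying on the cart top; origin under its middle
- scoop: bystander: green plastic sorting scoop, pan 90 x 60 x 30 mm with a 75 mm handle to its -x; origin under the pan
There are look-alikes about, which are no part of the job. What is shaped like the brick1 but pink or purple is not meant.

How it is judged:
On the way, in this order (a step that is already met when the one before it is completed fails the run):
1. the vise jaw is slid open by at least 40 mm while the lantern battery is still standing in the vise (value of joint vise_jaw above 0.04 m and z of lantern in the frame of vise below 0.045 m), for 0.2 s.
2. the lantern battery is lifted clear of the opened vise (z of lantern in the frame of vise above 0.1 m and value of joint vise_jaw above 0.03 m), for 0.1 s.
3. the lantern battery stands upright in the drawer's narrow left compartment (x of lantern in the frame of drawer_in between 0 and 0.225 m and y of lantern in the frame of drawer_in between 0.023 and 0.15 m and z of lantern in the frame of drawer_in between -0.01 and 0.02 m and angle between lantern's own z axis and vertical below 0.2 rad), for 0.2 s.
At the end, for the whole second after the job is handed in: The drawer is home within 12 mm; the lantern battery stands in its narrow left compartment, upright within 0.2 rad (11 degrees); every brick that was on the cart is in the wide right compartment (lying there or stacked, origin less than 80 mm above the drawer floor); all are at rest (all of step 3 and value of joint drawer below 0.012 m and linear speed of each of lantern, brick1, brick2, brick3, brick4 below 0.03 m/s and x of brick1 in the frame of drawer_in between 0 and 0.225 m and y of brick1 in the frame of drawer_in between -0.15 and 0.017 m and z of brick1 in the frame of drawer_in between -0.01 and 0.08 m and x of brick2 in the frame of drawer_in between 0 and 0.225 m and y of brick2 in the frame of drawer_in between -0.15 and 0.017 m and z of brick2 in the frame of drawer_in between -0.01 and 0.08 m and x of brick3 in the frame of drawer_in between 0 and 0.225 m and y of brick3 in the frame of drawer_in between -0.15 and 0.017 m and z of brick3 in the frame of drawer_in between -0.01 and 0.08 m and x of brick4 in the frame of drawer_in between 0 and 0.225 m and y of brick4 in the frame of drawer_in between -0.15 and 0.017 m and z of brick4 in the frame of drawer_in between -0.01 and 0.08 m); the robot touches nothing.
It fails at once if the lantern battery is dropped (falls freely faster than 0.9 m/s, about 40 mm) (linear speed of lantern above 0.9 m/s and contact force between the fingers and lantern below 0.3 N).
It fails at once if a bystander (bulb, tin, jar, carton, screwdriver, scoop) is moved more than 60 mm (distance of any of bulb, tin, jar, carton, driver, scoop from where it was at the start of the episode above 0.06 m).
Of brick1, brick2, brick3, brick4 only 2 to 4 are there at a start; the rules pass over those that are not, and their reading is None.
At some moment in a run one of brick1, brick2, brick3, brick4 may be knocked a few centimetres aside while the robot is not near it.
It also fails if it takes over 210 s, if anything falls off the work surface, if the arm or the gripper's body presses on something with over 40 N, if the wrist force passes 120 N, or if a joint passes its speed limit or range.

## Robot

A 6-joint arm with a two-finger parallel gripper is mounted at the origin on the work surface. World frame = base frame: x ahead of the robot, y to its left, z up, the work surface at z = 0. Lengths are in m, angles in rad, forces in N, time in s.
With the tool pointing down it reaches from about 0.25 to 0.775 m from the base axis. Payload 4 kg.
Tool frame: the origin (TCP) lies between the finger pads; the fingertips stand 11 mm ahead of it and the grasp point (between the pads) lies 8 mm behind it (robot.tip_extent is the z of the fingertips in the tool frame, in m); z points along the fingers, y is the line along which they close (so a half turn about z gives the same grasp; the last joint's range is limited). The gripper opens to 94 mm and grips with 3 to 60 N. Pads are 16 mm wide; open, the fingers measure 119 mm over their backs; the gripper's body (75 mm by 177 mm) begins 78 mm behind the grasp point.
Start: joints at [-1.371, 0.087, 1.371, -0, 1.684, -0.103], TCP at [0.164, -0.525, 0.217] pointing down, gripper open.
Joint ranges: [-3.1, 3.1], [-0.76, 2.03], [0.27, 2.55], [-1.08, 4.22], [0.17, 2.65], [-2.57, 2.57]. Speed limits (rad/s): [2.79, 2.79, 3.14, 3.14, 3.14, 3.14].

## Interface

Orientations are given as [roll, pitch, yaw] about the fixed x, y, z axes, in that order (R = Rz(yaw) Ry(pitch) Rx(roll)).
In Python, from bench import robot, imaging gives the robot as it stands.
- The arm moves only by the shell command python3 -m pendant 'ROWS'. ROWS is JSON, a list of rows, each a list of 7 numbers: the shift along the world's x, y, z in cm, then the turn, a rotation vector about the world's x, y, z in degrees, then the opening, from 0 (shut) to 1 (fully open). In form: [[dx, dy, dz, ax, ay, az, jaw], ...]. A call has 1 to 8 rows; each row shifts and turns the commanded pose from where the row before left it; what a row does not reach is not made up. A row lasts 1/10 s, in which the tool goes at most 50 mm and 8.59 degrees, less where a joint would pass 70% of its speed; a pose out of reach is approached as far as the arm can. A call is refused whole if a number of a shift passes 5 or a number of a turn 8.59, either way. A call with a gripper value outside its range is refused whole. The fingers move at their own pace and stop on an object; the grip force is fixed at half the most. Time passes only in rows, so rows that do not move let the fingers close. It gives the time, the measured TCP pose, the force, the opening and the grip force at its end, in the units of the state.
- robot.get_obs(): the state, without advancing time (a new reading comes with each control period).
- imaging.snapshot(name): name is "scene" or "top" or "wrist"; returns the picture (384x512x3 uint8, red, green, blue); there is no depth.
- imaging.camera_params(name): a dict with "camera_matrix" (3x3 intrinsics, pixels), "R" (3x3) and "t" (3): a world point X has camera coordinates R X + t. Camera axes: x right, y down, z forward; pixel columns grow to the right and rows downward; lengths in m; the calibration is good to about 2 mm. A picture is of the moment at which its call begins: read the wrist's pose just before it. camera_params takes no time and is no camera call; for the wrist camera it gives the pose at the moment of the call.
- robot.close_job(): hands the job in; it is judged then, once.
The state is a dict: "time": time; "joint_positions": joint angles; "qvel": joint speeds; "joint_torque": joint torques, N m; "tool_pos": TCP position; "ee_rot": TCP orientation; "wrist_force": force on the tool from outside, world axes, zero at the start; "wrist_torque": the same for the moment, N m; "width": finger opening in m; "finger_force": force on a finger pad.
Only numpy, scipy, OpenCV 4.12 (cv2) and the standard library are available. Lean on these libraries where they do the work, as an engineer would, in place of code of your own. Each camera call takes 0.05 s, during which the arm holds its last target. There are 200 camera calls.

## Working session

There is one attempt and no reset: what is moved stays moved. The work goes in short steps, Python scripts to look and compute and a shell command to move; the robot and the scene stay as the last step left them, time stands still between calls to the robot, and variables do not carry over. Pictures are saved under pics/ and viewed, at most 15 in all, crops included, and the job is handed in when it is done.

```bash
mkdir -p pics; cat > h.py <<'E'
import numpy as np, cv2
from bench import robot, imaging
def save(n,f):
    im=imaging.snapshot(n); cv2.imwrite('pics/'+f+'.png',cv2.cvtColor(im,cv2.COLOR_RGB2BGR)); return im
def ray(n,u,v,z,P=None):
    P=P or imaging.camera_params(n); K,R,t=[np.array(P[k]) for k in('camera_matrix','R','t')]
    d=R.T@np.linalg.solve(K,[u,v,1.]); c=-R.T@t.reshape(3); return c+d*(z-c[2])/d[2]
def proj(n,X,P=None):
    P=P or imaging.camera_params(n); K,R,t=[np.array(P[k]) for k in('camera_matrix','R','t')]
    p=K@(R@np.array(X)+t.reshape(3)); return p[:2]/p[2]
E
python3 - <<'E'
from h import *
a=save('top','top1'); b=save('scene','scene1')
o=robot.get_obs(); print({k:np.round(v,3) for k,v in o.items()})
for n in('top','scene'):
    P=imaging.camera_params(n); print(n,np.array(P['camera_matrix']).round(0).tolist(),(-np.array(P['R']).T@np.array(P['t']).reshape(3)).round(3))
cv2.imwrite('pics/top1b.png',cv2.cvtColor(cv2.resize(a,(800,600),interpolation=cv2.INTER_CUBIC),cv2.COLOR_RGB2BGR))
E
```

```text
{'time': np.float64(0.1), 'joint_positions': array([-1.371,  0.088,  1.372,  0.   ,  1.684, -0.103]), 'qvel': array([ 0.001, -0.002, -0.003,  0.001, -0.   , -0.   ]), 'joint_torque': array([ 3.0000e-03, -3.4125e+01, -3.0330e+01,  7.2000e-02,  3.0000e-02,
       -0.0000e+00]), 'tool_pos': array([ 0.164, -0.525,  0.215]), 'ee_rot': array([-3.14 , -0.   ,  0.303]), 'wrist_force': array([ 0.153,  0.025, -0.373]), 'wrist_torque': array([-0.022, -0.043,  0.027]), 'finger_force': np.float64(0.0), 'width': np.float64(0.094)}
top [[396.0, 0.0, 260.0], [0.0, 396.0, 191.0], [0.0, 0.0, 1.0]] [ 0.457 -0.125  1.411]
scene [[462.0, 0.0, 255.0], [0.0, 462.0, 196.0], [0.0, 0.0, 1.0]] [ 1.127 -1.116  0.925]
```

View pics/top1b.png

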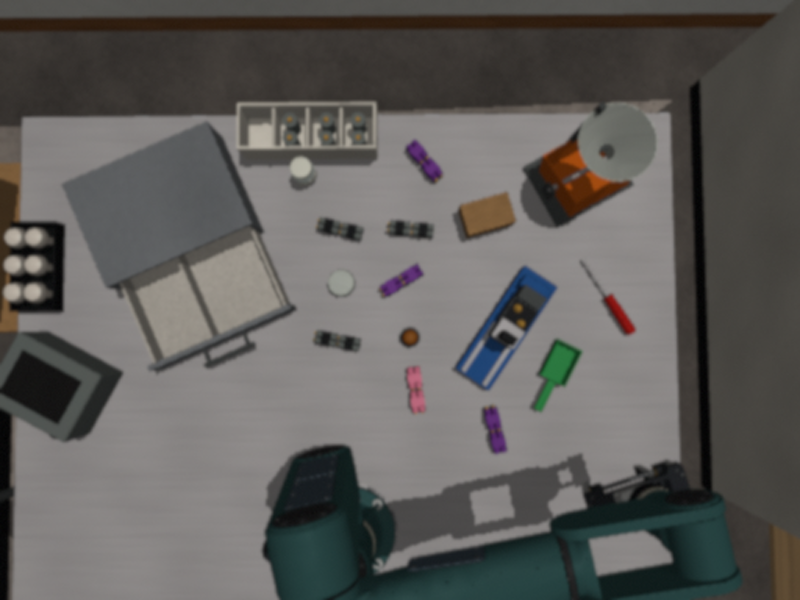

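View pics/scene1.png

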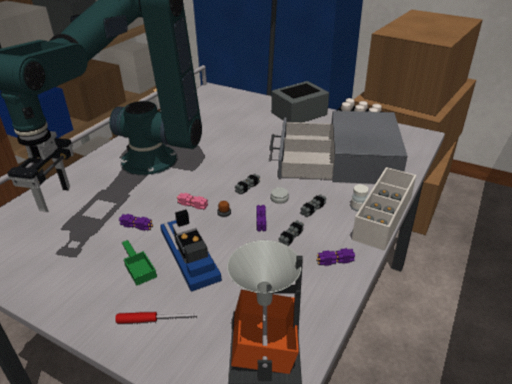

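The top view (800x600) shows three grey/black bricks at (340,229), (411,229) and (337,341). The look-alikes are purple at (423,160), (401,281) and (494,429), and pink at (416,389). Only the grey ones fit the description. The vise is at (505,328), with its moving jaw towards the robot, and the drawer is at (205,295). I'll confirm in an enlarged crop and measure.

```bash
python3 - <<'E'
from h import *
a=cv2.cvtColor(cv2.imread('pics/top1.png'),cv2.COLOR_BGR2RGB)
cv2.imwrite('pics/crop1.png',cv2.cvtColor(cv2.resize(a[125:260,60:370],(800,348),interpolation=cv2.INTER_CUBIC),cv2.COLOR_RGB2BGR))
hsv=cv2.cvtColor(a,cv2.COLOR_RGB2HSV)
dark=((hsv[...,2]<105)).astype(np.uint8)
dark=cv2.morphologyEx(dark,cv2.MORPH_CLOSE,np.ones((3,3)))
P=imaging.camera_params('top')
for c in cv2.findContours(dark,cv2.RETR_EXTERNAL,cv2.CHAIN_APPROX_NONE)[0]:
    A=cv2.contourArea(c)
    if 60<A<900:
        r=cv2.minAreaRect(c);box=cv2.boxPoints(r)
        w=np.array([ray('top',*p,.03,P)[:2] for p in box]); e=w[1]-w[0],w[2]-w[1]
        l=max(e,key=np.linalg.norm)
        print(np.round(r[0],1),A,'world',w.mean(0).round(3),'size',[round(float(np.linalg.norm(x)),3) for x in e],'ang',np.degrees(np.arctan2(l[1],l[0])).round(1))
m=cv2.inRange(hsv,(100,120,50),(125,255,255))
for c in cv2.findContours(m,cv2.RETR_EXTERNAL,cv2.CHAIN_APPROX_NONE)[0]:
    if cv2.contourArea(c)>150:
        box=cv2.boxPoints(cv2.minAreaRect(c)); print('vise',box.round(0).tolist(),[ray('top',*p,.03,P)[:2].round(3).tolist() for p in box])
E
```

```text
[314.8 274.6] 169.5 world [ 0.231 -0.32 ] size [0.036, 0.1] ang -166.7
[352.6 241.3] 255.0 world [ 0.344 -0.453] size [0.165, 0.067] ang -27.6
[215.6 218.1] 240.5 world [0.428 0.022] size [0.035, 0.102] ang -101.7
[261.8 215.8] 121.5 world [ 0.435 -0.139] size [0.044, 0.042] ang -45.5
[391.9 200.9] 82.5 world [ 0.483 -0.593] size [0.015, 0.107] ang -150.5
[262. 147.] 269.0 world [ 0.675 -0.142] size [0.04, 0.105] ang -94.5
[217.1 146.7] 276.0 world [0.677 0.016] size [0.04, 0.104] ang -103.7
[307.1 146.7] 193.5 world [ 0.675 -0.3  ] size [0.07, 0.133] ang -105.4
[193. 117.] 86.5 world [0.783 0.1  ] size [0.056, 0.028] ang -90.4
[270.2 104.2] 188.0 world [ 0.827 -0.172] size [0.037, 0.105] ang -142.7
[397.9  86.8] 358.5 world [ 0.886 -0.624] size [0.131, 0.068] ang -63.7
vise [[297.0, 239.0], [313.0, 215.0], [323.0, 221.0], [307.0, 245.0]] [[0.352, -0.262], [0.435, -0.319], [0.413, -0.35], [0.331, -0.294]]
vise [[291.0, 234.0], [335.0, 170.0], [355.0, 184.0], [311.0, 248.0]] [[0.37, -0.238], [0.593, -0.397], [0.543, -0.466], [0.321, -0.307]]
```

View pics/crop1.png

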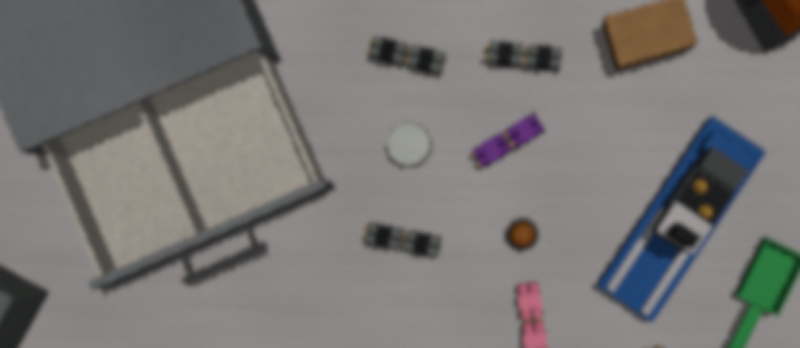

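The crop confirms three real grey bricks at crop (408,55), (522,57) and (403,241); the pink and purple ones are decoys. On the vise, the white lip and black grip block are at crop (685,230), and the brass springs at (702,186) and (707,212). Next I'll move above the vise with the closing line along vise y.

```bash
python3 -m pendant '[[2,2.2,4,0,0,-6.6,1],[2.5,2.4,4,0,0,-6.6,1],[2.5,2.4,2,0,0,-6.6,1],[2.5,2.4,2,0,0,-6.6,1],[2.5,2.4,2,0,0,-6.6,1],[2.5,2.4,2,0,0,-6.6,1],[2.5,2.4,0,0,0,-6.6,1],[2.5,2.4,0,0,0,-6.6,1]]'; python3 -m pendant '[[0,0,0,0,0,0,1],[0,0,0,0,0,0,1]]'; python3 - <<'E'
from h import *
o=robot.get_obs();print(o['tool_pos'].round(3),np.degrees(o['ee_rot']).round(1),o['joint_positions'].round(2))
P=imaging.camera_params('wrist');a=save('wrist','w1');np.save('w1.npy',P,allow_pickle=True)
print((-np.array(P['R']).T@np.array(P['t']).reshape(3)).round(3),np.array(P['camera_matrix']).round(0).tolist())
E
```

```text
time: 0.9
tool_pos: [0.3586, -0.3353, 0.3749]
ee_rot: [3.141, -0.001, -0.624]
wrist_force: [-0.5, -0.4, -0.4]
width: 0.094
finger_force: 0.0
time: 1.1
tool_pos: [0.3578, -0.3359, 0.3738]
ee_rot: [3.141, 0.001, -0.616]
wrist_force: [1.2, -0.4, -0.6]
width: 0.0941
finger_force: 0.0
[ 0.358 -0.336  0.374] [ 1.80e+02  1.00e-01 -3.53e+01] [-0.87 -0.02  1.17 -0.    1.99  1.32]
[ 0.411 -0.374  0.543] [[266.0, 0.0, 254.0], [0.0, 266.0, 195.0], [0.0, 0.0, 1.0]]
```

View pics/w1.png

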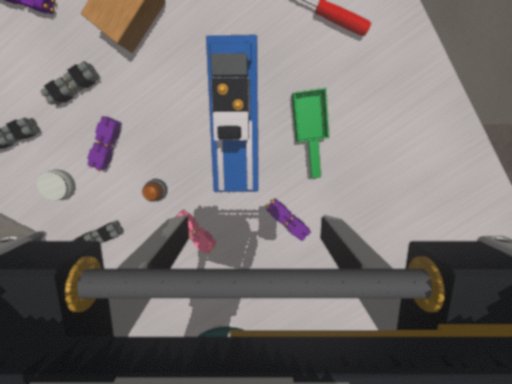

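The wrist view shows the vise bed spanning (208..258, 36..191), springs at (223,89) and (238,104), the black grip block at (230,132), and the fixed jaw at (230,64). Now to measure it.

```bash
python3 - <<'E'
from h import *
P=np.load('w1.npy',allow_pickle=True).item()
im=cv2.imread('pics/w1.png');hsv=cv2.cvtColor(im,cv2.COLOR_BGR2HSV)
m=cv2.inRange(hsv,(100,120,40),(125,255,255))
c=max(cv2.findContours(m,cv2.RETR_EXTERNAL,cv2.CHAIN_APPROX_NONE)[0],key=cv2.contourArea)
w=np.array([ray('w',*p[0],.03,P)[:2] for p in c]).astype(np.float32)
r=cv2.minAreaRect(w);b=cv2.boxPoints(r);print('bed',r,b.round(3).tolist())
# springs
m=cv2.inRange(hsv,(12,110,90),(30,255,255));m[:70]=0;m[120:]=0;m[:,:205]=0;m[:,260:]=0
S=[]
for c in cv2.findContours(m,cv2.RETR_EXTERNAL,cv2.CHAIN_APPROX_NONE)[0]:
    if cv2.contourArea(c)>15:
        q=c[:,0].mean(0);S.append(ray('w',*q,.096,P)[:2]);print('spring',q.round(1),S[-1].round(4))
d=np.zeros_like(m);d[118:145,205:260]=(hsv[118:145,205:260,2]<60)*255
for c in cv2.findContours(d,cv2.RETR_EXTERNAL,cv2.CHAIN_APPROX_NONE)[0]:
    if cv2.contourArea(c)>40:
        x,y,ww,hh=cv2.boundingRect(c);print('grip',x,y,ww,hh); g=np.array([ray('w',*p[0],.14,P)[:2] for p in c]).astype(np.float32);print(cv2.minAreaRect(g))
# white lip plate px range in column 230
print('V col 232',hsv[40:150:3,232,2].tolist())
E
```

```text
bed ((0.4537816643714905, -0.3567296862602234), (0.08526292443275452, 0.27505138516426086), 55.70973205566406) [[0.3160000145435333, -0.3140000104904175], [0.5429999828338623, -0.4690000116825104], [0.5910000205039978, -0.39899998903274536], [0.36399999260902405, -0.24400000274181366]]
spring [237.7 104.2] [ 0.4616 -0.3768]
spring [222.2  88.7] [ 0.4945 -0.3704]
grip 219 127 21 12
((0.4319424629211426, -0.34259241819381714), (0.029729504138231277, 0.01580212265253067), 54.74708557128906)
V col 232 [157, 153, 158, 160, 145, 90, 90, 90, 91, 89, 90, 86, 65, 60, 56, 56, 56, 57, 55, 52, 60, 96, 84, 57, 171, 200, 199, 200, 182, 62, 53, 53, 52, 75, 91, 90, 91]
```

Battery centre is (0.478,-0.3736), vise yaw -34.3°, and the grip block is at (0.432,-0.3425), 55 mm along -x and exactly on the axis. That's consistent, so I'll descend on the grip block.

```bash
python3 -m pendant '[[3.7,-0.3,-3,0,0,1,1],[3.7,-0.35,-3,0,0,0,1],[0,0,-4,0,0,0,1],[0,0,-4,0,0,0,1],[0,0,-4,0,0,0,1],[0,0,-3,0,0,0,1],[0,0,-2.5,0,0,0,1],[0,0,-1.5,0,0,0,1]]'; python3 -m pendant '[[0,0,-0.6,0,0,0,1],[0,0,0,0,0,0,1]]'
```

```text
time: 1.95
tool_pos: [0.4295, -0.343, 0.1211]
ee_rot: [-3.141, 0.005, -0.603]
wrist_force: [-0.1, 0.2, 0.1]
width: 0.0942
finger_force: 0.0
time: 2.15
tool_pos: [0.4311, -0.3433, 0.118]
ee_rot: [3.142, 0.001, -0.602]
wrist_force: [0.0, -0.4, 0.7]
width: 0.0937
finger_force: 0.0
```

```bash
python3 -m pendant '[[0,0,0,0,0,0,0.2],[0,0,0,0,0,0,0.2],[0,0,0,0,0,0,0.2],[0,0,0,0,0,0,0.2],[0,0,0,0,0,0,0.2],[0,0,0,0,0,0,0.2],[0,0,0,0,0,0,0.2]]';python3 -m pendant '[[-0.93,0.63,0,0,0,0,0.2],[-0.93,0.63,0,0,0,0,0.2],[-0.93,0.63,0,0,0,0,0.2],[-0.93,0.63,0,0,0,0,0.2],[-0.93,0.63,0,0,0,0,0.2],[-0.93,0.63,0,0,0,0,0.2],[0,0,0,0,0,0,0.2],[0,0,0,0,0,0,0.2]]'
```

```text
time: 2.85
tool_pos: [0.4316, -0.3428, 0.1183]
ee_rot: [3.141, -0.0, -0.601]
wrist_force: [-0.2, 0.1, 0.2]
width: 0.0413
finger_force: 0.0
time: 3.65
tool_pos: [0.3761, -0.3029, 0.1182]
ee_rot: [-3.138, 0.001, -0.6]
wrist_force: [1.1, 5.6, 1.4]
width: 0.0337
finger_force: 30.0
```

Gripped at 34 mm and slid. Release, rise and look.

```bash
python3 -m pendant '[[0,0,0,0,0,0,1],[0,0,0,0,0,0,1],[0,0,0,0,0,0,1],[0,0,2,0,0,0,1],[0,0,4,0,0,0,1],[0,0,4,0,0,0,1],[0,0,4,0,0,0,1],[0,0,0,0,0,0,1]]'; python3 - <<'E'
from h import *
P=imaging.camera_params('wrist');a=save('wrist','w2')
o=robot.get_obs();print(o['tool_pos'].round(4),o['ee_rot'].round(3))
hsv=cv2.cvtColor(a,cv2.COLOR_RGB2HSV)
m=cv2.inRange(hsv,(12,110,90),(30,255,255));m[230:]=0
for c in cv2.findContours(m,cv2.RETR_EXTERNAL,cv2.CHAIN_APPROX_NONE)[0]:
    if cv2.contourArea(c)>15:
        q=c[:,0].mean(0);print('spring?',q.round(1),cv2.contourArea(c),ray('w',*q,.096,P)[:2].round(4))
E
```

```text
time: 4.45
tool_pos: [0.3776, -0.3072, 0.2654]
ee_rot: [3.139, -0.013, -0.602]
wrist_force: [0.6, -0.1, -0.5]
width: 0.0925
finger_force: 0.0
[ 0.3768 -0.3064  0.2621] [ 3.14  -0.007 -0.602]
spring? [147.9 204.3] 287.0 [ 0.4357 -0.1778]
spring? [261.6  97.4] 153.0 [ 0.4617 -0.3761]
spring? [242.1  76.3] 165.5 [ 0.4944 -0.3703]
spring? [101.5   4.2] 211.0 [ 0.646  -0.2831]
```

View pics/w2.png

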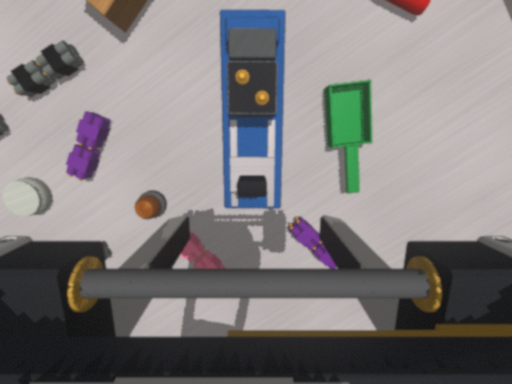

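The jaw is fully open, with the battery still standing at (0.478,-0.373) and springs at (242,76) and (262,97). Now to straddle it.

```bash
python3 -m pendant '[[3.4,-2.25,0,0,0,0,1],[3.4,-2.25,0,0,0,0,1],[3.3,-2.2,-2,0,0,0,1],[0,0,-4,0,0,0,1],[0,0,-4,0,0,0,1],[0,0,-4,0,0,0,1],[0,0,-3,0,0,0,1],[0,0,-2,0,0,0,1]]'; python3 -m pendant '[[0,0,0,0,0,0,1],[0,0,0,0,0,0,1]]'
```

```text
time: 5.3
tool_pos: [0.4743, -0.3699, 0.0625]
ee_rot: [-3.141, 0.009, -0.601]
wrist_force: [0.2, -0.1, 0.1]
width: 0.0942
finger_force: 0.0
time: 5.5
tool_pos: [0.4761, -0.3716, 0.0671]
ee_rot: [-3.141, 0.003, -0.601]
wrist_force: [0.3, 0.0, 0.7]
width: 0.0942
finger_force: 0.0
```

```bash
python3 - <<'E'
from h import *
a=imaging.snapshot('top')
cv2.imwrite('pics/top2.png',cv2.cvtColor(a,cv2.COLOR_RGB2BGR))
P=imaging.camera_params('top')
# drawer: light inside mask
hsv=cv2.cvtColor(a,cv2.COLOR_RGB2HSV)
cv2.imwrite('pics/draw.png',cv2.cvtColor(cv2.resize(a[70:250,30:220],(800,758),interpolation=cv2.INTER_CUBIC)[:600],cv2.COLOR_RGB2BGR))
E
```

```text
(no output)
```

View pics/draw.png

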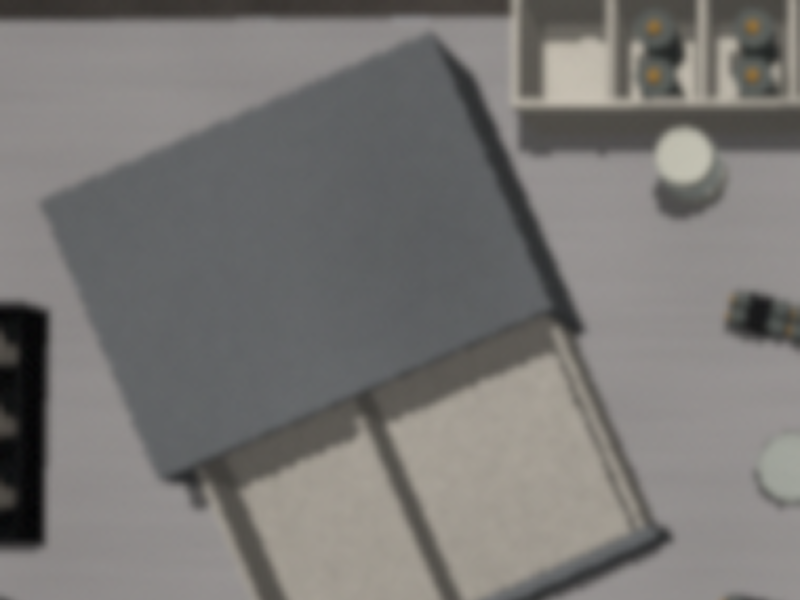

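View pics/top2.png

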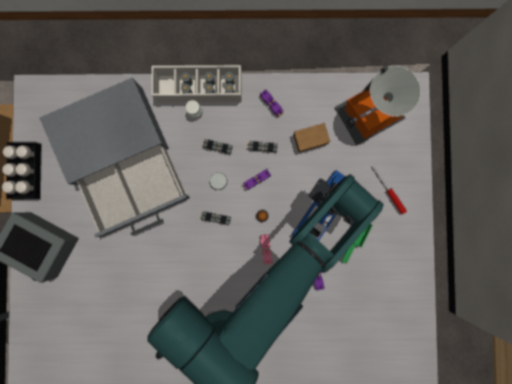

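The full top view shows three grey bricks at (217,146), (262,147) and (215,218), with no fourth appearing. The drawer crop shows the cabinet top, the divider, and the right wall ending at crop (668,535). I'll close on the battery and lift.

```bash
python3 -m pendant '[[0.2,-0.2,-0.1,0,0,0,0.55],[0,0,0,0,0,0,0.55],[0,0,0,0,0,0,0.55],[0,0,0,0,0,0,0.55],[0,0,0,0,0,0,0.55],[0,0,0,0,0,0,0.55]]'; python3 -m pendant '[[0,0,1,0,0,0,0.55],[0,0,2,0,0,0,0.55],[0,0,2,0,0,0,0.55],[0,0,3,0,0,0,0.55],[0,0,3,0,0,0,0.55],[0,0,3,0,0,0,0.55],[0,0,3,0,0,0,0.55],[0,0,2,0,0,0,0.55]]'
python3 - <<'E'
from h import *
a=cv2.cvtColor(cv2.imread('pics/top2.png'),cv2.COLOR_BGR2RGB)
P=imaging.camera_params('top')
# cabinet top: grey-dark region, z=.12
hsv=cv2.cvtColor(a,cv2.COLOR_RGB2HSV)
s=0.2375
f=lambda u,v:(30+u*s,70+v*s)
for n,p,z in[('cabL front',(165,478),.12),('cabR front',(552,312),.12),('cabR back',(432,35),.12),('cabL back',(42,203),.12),('front R end top',(668,535),.084)]:
    print(n,ray('top',*f(*p),z,P).round(3))
b=cv2.imread('pics/top1b.png')
for n,p,z in[('frontL',(155,362),.084),('frontR',(292,307),.084),('handle mid',(230,348),.06)]:
    print(n,ray('top',p[0]/1.5625,p[1]/1.5625,z,P).round(3))
E
```

```text
time: 6.15
tool_pos: [0.479, -0.3741, 0.0678]
ee_rot: [-3.142, -0.001, -0.601]
wrist_force: [0.1, 0.3, 2.0]
width: 0.0623
finger_force: 30.0
time: 6.95
tool_pos: [0.4788, -0.3741, 0.2595]
ee_rot: [3.141, -0.002, -0.601]
wrist_force: [-0.6, 0.2, -2.9]
width: 0.0617
finger_force: 30.0
cabL front [0.546 0.488 0.12 ]
cabR front [0.673 0.19  0.12 ]
cabR back [0.892 0.285 0.12 ]
cabL back [0.761 0.587 0.12 ]
front R end top [0.5   0.106 0.084]
frontL [0.387 0.404 0.084]
frontR [0.502 0.112 0.084]
handle mid [0.415 0.251 0.06 ]
```

The battery is lifted, with the cabinet yaw at about 23.5°. I'll carry it to a vantage point near the drawer.

```bash
python3 -m pendant '[[-0.2,1.5,1,0,0,3,0.55],[-0.4,3,1,0,0,3.6,0.55],[-0.4,4.3,1,0,0,3.6,0.55],[-0.4,4.6,1,0,0,3.6,0.55],[-0.4,4.6,1,0,0,3.6,0.55],[-0.4,4.6,0,0,0,3.6,0.55],[-0.4,4.6,0,0,0,3.6,0.55],[-0.4,4.6,0,0,0,3.6,0.55]]' | head -3; python3 -m pendant '[[-0.4,4.6,0,0,0,3.6,0.55],[-0.4,4.6,0,0,0,3.6,0.55],[-0.4,4.6,0,0,0,3.6,0.55],[-0.4,4.6,0,0,0,3.6,0.55],[-0.4,4.6,0,0,0,3.6,0.55],[-0.4,4.6,0,0,0,3.6,0.55],[-0.4,3,0,0,0,3.6,0.55],[0,1.5,0,0,0,2.6,0.55]]'; python3 -m pendant '[[0,0,0,0,0,0,0.55],[0,0,0,0,0,0,0.55],[0,0,0,0,0,0,0.55]]'; python3 - <<'E'
from h import *
P=imaging.camera_params('wrist');a=save('wrist','w3');np.save('w3.npy',P,allow_pickle=True)
o=robot.get_obs();print(o['tool_pos'].round(4),o['ee_rot'].round(3),o['joint_positions'].round(2))
E
```

```text
time: 7.75
tool_pos: [0.4478, -0.0542, 0.307]
ee_rot: [-3.142, 0.001, -0.107]
time: 8.55
tool_pos: [0.4195, 0.2672, 0.3066]
ee_rot: [-3.141, 0.002, 0.382]
wrist_force: [-0.1, -0.8, -3.4]
width: 0.0612
finger_force: 30.0
time: 8.85
tool_pos: [0.4212, 0.2636, 0.3073]
ee_rot: [3.141, 0.0, 0.374]
wrist_force: [0.2, -0.6, -3.2]
width: 0.0619
finger_force: 30.0
[0.4212 0.2636 0.3074] [3.141 0.    0.373] [ 0.45 -0.03  1.31 -0.    1.86  1.64]
```

View pics/w3.png

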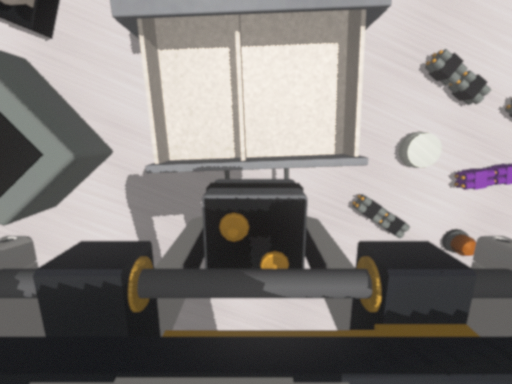

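The wrist view shows the whole drawer gap: front plate from (145,168) to (368,160), divider (238,16) to (243,160), and cabinet front edge at rows 8–18. The battery is upright in the grip.

```bash
python3 - <<'E'
from h import *
P=np.load('w3.npy',allow_pickle=True).item()
im=cv2.imread('pics/w3.png')
big=cv2.resize(im[0:190,110:395],(800,533),interpolation=cv2.INTER_CUBIC);cv2.imwrite('pics/w3c.png',big)
g=cv2.cvtColor(im,cv2.COLOR_BGR2GRAY)
for u in(190,220,270,300,330): print(u,'v135-175',g[150:176,u].tolist(),'v0-24',g[0:26,u].tolist())
for v in(60,110): print(v,'225-255',g[v,228:254].tolist())
E
```

```text
190 v135-175 [227, 229, 228, 227, 225, 224, 224, 223, 211, 163, 113, 90, 88, 105, 132, 150, 154, 153, 150, 149, 143, 130, 125, 125, 125, 125] v0-24 [157, 156, 154, 154, 155, 155, 157, 156, 158, 157, 156, 153, 142, 117, 93, 89, 108, 128, 136, 141, 140, 140, 140, 140, 140, 142]
220 v135-175 [228, 228, 227, 227, 226, 226, 225, 212, 163, 116, 92, 92, 106, 135, 151, 152, 137, 113, 99, 96, 104, 117, 122, 125, 125, 125] v0-24 [161, 161, 161, 159, 159, 159, 157, 158, 159, 158, 151, 138, 111, 93, 92, 115, 133, 139, 139, 142, 141, 143, 144, 143, 144, 142]
270 v135-175 [233, 231, 230, 232, 232, 222, 178, 127, 96, 92, 109, 139, 155, 161, 158, 158, 159, 158, 169, 191, 206, 209, 208, 208, 207, 207] v0-24 [156, 158, 157, 158, 156, 157, 157, 155, 149, 134, 110, 91, 93, 114, 132, 135, 137, 138, 139, 140, 142, 144, 145, 144, 144, 143]
300 v135-175 [235, 236, 235, 231, 220, 173, 119, 95, 93, 110, 140, 155, 161, 160, 159, 160, 160, 174, 200, 213, 215, 214, 215, 215, 215, 216] v0-24 [150, 150, 150, 151, 153, 153, 150, 144, 126, 101, 86, 97, 122, 136, 139, 140, 139, 140, 142, 143, 142, 141, 140, 141, 144, 145]
330 v135-175 [230, 230, 228, 215, 170, 116, 93, 94, 110, 139, 158, 163, 163, 160, 160, 160, 175, 197, 210, 212, 213, 212, 213, 213, 210, 211] v0-24 [149, 150, 151, 149, 148, 147, 137, 119, 95, 86, 98, 124, 136, 141, 140, 136, 137, 136, 135, 136, 137, 136, 136, 137, 136, 138]
60 225-255 [221, 189, 161, 153, 150, 151, 157, 171, 202, 228, 234, 231, 218, 200, 214, 230, 235, 235, 235, 236, 236, 235, 235, 236, 236, 235]
110 225-255 [232, 231, 229, 219, 189, 159, 147, 147, 150, 159, 186, 220, 231, 231, 220, 200, 211, 228, 234, 236, 235, 234, 233, 232, 231, 232]
```

```bash
python3 - <<'E'
from h import *
P=np.load('w3.npy',allow_pickle=True).item()
R=lambda L,z:np.array([ray('w',*p,z,P)[:2] for p in L])
F=R([(190,163.5),(220,162.7),(270,160.8),(300,159.9),(330,158.8)],.084)
C=R([(190,12.7),(220,11.5),(270,9.5),(300,8.2),(330,7.2)],.12)
D=R([(238.5,60),(240.8,110)],.067)
for A in(F,C):
    p=np.polyfit(A[:,1],A[:,0],1); print('yaw',np.degrees(np.arctan(-p[0])).round(2))
d=D[0]-D[1];print('div yaw',np.degrees(np.arctan2(d[1],d[0])))
th=np.radians(23.4);x=np.array([np.cos(th),np.sin(th)]);y=np.array([-x[1],x[0]])
print('front x',(F@x).round(4),'cab x',(C@x).round(4),'gap',(C@x).mean()-(F@x).mean(),'div y',(D@y).round(4))
O=(F@x).mean()*x+((D@y).mean()-.020)*y
print('drawer_in',O)
print('divider ends check walls',[((R([p],.067)@y)[0]-(D@y).mean()).round(3) for p in((150,100),(360,100))])
t=O+.085*x+.0865*y;print('lantern target',t); 
l=np.radians(23.4); o=robot.get_obs();print('delta cm',(t-o['tool_pos'][:2])*100,23.4-np.degrees(o['ee_rot'][2]))
E
```

```text
yaw 23.39
yaw 23.44
div yaw 23.53713212812311
front x [0.515  0.5146 0.5149 0.5147 0.5149] cab x [0.6972 0.6972 0.6972 0.6974 0.6972] gap 0.18241499817298523 div y [0.0917 0.0916]
drawer_in [0.44402188 0.27023175]
divider ends check walls [np.float64(0.132), np.float64(-0.175)]
lantern target [0.48767774 0.38337509]
delta cm [ 6.64949132 11.97495742] 2.001412067750337
```

All consistent (yaw 23.4°, gap 182 mm, walls at -155/+152 as they should be). Place the battery at drawer x 0.085, y 0.0865.

```bash
python3 -m pendant '[[1.6,3,0,0,0,1,0.55],[1.7,3,0,0,0,1,0.55],[1.7,3,0,0,0,0,0.55],[1.65,3,0,0,0,0,0.55],[0,0,-4,0,0,0,0.55],[0,0,-4,0,0,0,0.55],[0,0,-4,0,0,0,0.55],[0,0,-3,0,0,0,0.55]]'; python3 -m pendant '[[0,0,-2,0,0,0,0.55],[0,0,-1,0,0,0,0.55],[0,0,0,0,0,0,0.55],[0,0,0,0,0,0,0.55]]'
```

```text
time: 9.7
tool_pos: [0.4871, 0.383, 0.154]
ee_rot: [3.141, 0.004, 0.409]
wrist_force: [0.3, 0.1, -4.1]
width: 0.0619
finger_force: 30.0
time: 10.1
tool_pos: [0.4883, 0.3849, 0.1288]
ee_rot: [-3.141, -0.002, 0.41]
wrist_force: [-0.2, 0.3, -3.3]
width: 0.062
finger_force: 30.0
```

```bash
python3 -m pendant '[[0,-0.1,-2,0,0,0,0.55],[0,0,-2,0,0,0,0.55],[0,0,-1.5,0,0,0,0.55],[0,0,-1,0,0,0,0.55],[0,0,-0.6,0,0,0,0.55],[0,0,-0.4,0,0,0,0.55],[0,0,0,0,0,0,0.55],[0,0,0,0,0,0,0.55]]'; python3 -m pendant '[[0,0,-0.2,0,0,0,0.55],[0,0,0,0,0,0,0.55],[0,0,0,0,0,0,0.55]]'
```

```text
time: 10.9
tool_pos: [0.4878, 0.3843, 0.0531]
ee_rot: [-3.141, -0.001, 0.411]
wrist_force: [-0.6, -0.8, -3.5]
width: 0.0619
finger_force: 30.0
time: 11.2
tool_pos: [0.4874, 0.384, 0.0505]
ee_rot: [3.142, -0.0, 0.411]
wrist_force: [-0.1, -0.2, -3.9]
width: 0.0618
finger_force: 30.0
```

```bash
python3 -m pendant '[[0,0,-0.2,0,0,0,0.55],[0,0,0,0,0,0,0.55],[0,0,0,0,0,0,0.55]]'
```

```text
time: 11.5
tool_pos: [0.4878, 0.3843, 0.0498]
ee_rot: [-3.141, -0.002, 0.411]
wrist_force: [-1.3, -1.5, 3.8]
width: 0.0623
finger_force: 30.0
```

Contact (load gone from the wrist). Release partially, retreat up and over the wide compartment to the brick side, and look.

```bash
python3 -m pendant '[[0,0,0,0,0,0,0.8],[0,0,0,0,0,0,0.8],[0,0,0,0,0,0,0.8],[0,0,0,0,0,0,0.8],[0,0,1,0,0,0,0.8],[0,0,2,0,0,0,0.8],[0,0,3,0,0,0,0.8],[0,0,4,0,0,0,0.8]]'; python3 -m pendant '[[0,-1,4,0,0,0,1],[-1,-4,4,0,0,0,1],[-1.5,-4.5,3,0,0,0,1],[-2,-4.5,0,0,0,6,1],[-2,-4.5,0,0,0,8,1],[-2,-4.5,0,0,0,8,1],[-2,-4.5,0,0,0,8,1],[0,-2,0,0,0,8,1]]'; python3 - <<'E'
from h import *
import time
P=imaging.camera_params('wrist');a=save('wrist','w4');np.save('w4.npy',P,allow_pickle=True)
o=robot.get_obs();print(o['tool_pos'].round(4),o['ee_rot'].round(3),o['joint_positions'].round(2))
E
```

```text
time: 12.3
tool_pos: [0.4863, 0.3833, 0.1478]
ee_rot: [3.141, 0.004, 0.411]
wrist_force: [0.4, 0.3, 0.3]
width: 0.0753
finger_force: 0.0
time: 13.1
tool_pos: [0.3851, 0.1, 0.2514]
ee_rot: [3.139, -0.001, 1.067]
wrist_force: [0.5, -0.0, -0.2]
width: 0.094
finger_force: 0.0
[0.3861 0.0985 0.2514] [3.138e+00 1.000e-03 1.070e+00] [ 0.11 -0.26  1.62 -0.    1.78  0.61]
```

View pics/w4.png

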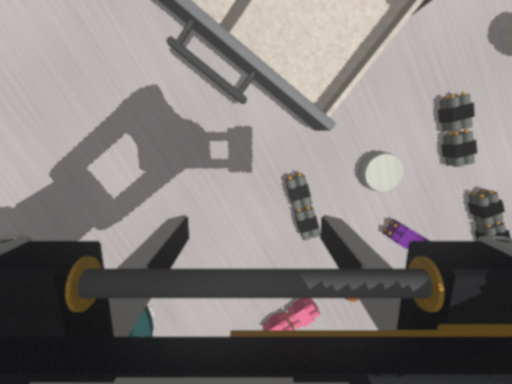

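Wrist view: the near grey brick is at (302,205); the other two are at (457,130) and (490,212). The purple at (405,233) and pink at (293,317) are decoys. Measure all three.

```bash
cat >> h.py <<'E'
def brick(f,u,v,rad=38,th=110):
    P=np.load(f+'.npy',allow_pickle=True).item(); im=cv2.imread('pics/'+f+'.png')
    hsv=cv2.cvtColor(im,cv2.COLOR_BGR2HSV)
    m=((hsv[...,2]<th)&~((hsv[...,1]>110)&(hsv[...,0]>120))).astype(np.uint8)*255
    k=np.zeros_like(m);cv2.circle(k,(u,v),rad,255,-1);m&=k
    m=cv2.morphologyEx(m,cv2.MORPH_CLOSE,np.ones((7,7)));m=cv2.morphologyEx(m,cv2.MORPH_OPEN,np.ones((3,3)))
    c=max(cv2.findContours(m,cv2.RETR_EXTERNAL,cv2.CHAIN_APPROX_NONE)[0],key=cv2.contourArea)
    w=np.array([ray('w',*p[0],.025,P)[:2] for p in c]).astype(np.float32)
    r=cv2.minAreaRect(w);b=cv2.boxPoints(r);e=max(b[1]-b[0],b[2]-b[1],key=np.linalg.norm)
    yaw=np.degrees(np.arctan2(e[1],e[0]))%180
    print(f,(u,v),'c',np.round(r[0],4),'size',np.round(r[1],3),'yaw',round(yaw,1))
E
python3 - <<'E'
from h import *
brick('w4',302,205);brick('w4',457,130,42);brick('w4',492,212,42)
E
```

```text
w4 (302, 205) c [0.4267 0.021 ] size [0.058 0.114] yaw 102.6
w4 (457, 130) c [0.6743 0.0189] size [0.102 0.053] yaw 75.8
w4 (492, 212) c [ 0.6706 -0.1387] size [0.115 0.074] yaw 73.6
```

```bash
python3 -m pendant '[[1.4,-2.6,-2,0,0,6,0.75],[1.4,-2.6,-3,0,0,6,0.75],[1.3,-2.5,-4,0,0,5,0.75],[0,0,-3,0,0,0,0.75],[0,0,-1,0,0,0,0.75],[0,0,0,0,0,0,0.75],[0,0,0,0,0,0,0.75]]';python3 - <<'E'
from h import *
P=imaging.camera_params('wrist');a=save('wrist','w5');np.save('w5.npy',P,allow_pickle=True)
o=robot.get_obs();print(o['tool_pos'].round(4),np.degrees(o['ee_rot']).round(1))
print('proj brick ends',[proj('w',[.4275+s*.052*.21,.0215+s*.052*.978,.03],P).round(0) for s in(-1,1)])
E
```

```text
time: 13.85
tool_pos: [0.429, 0.0259, 0.1218]
ee_rot: [3.139, -0.001, 1.361]
wrist_force: [-0.2, -0.6, 0.7]
width: 0.0703
finger_force: 0.0
[0.4293 0.0258 0.1222] [179.8  -0.   78. ]
proj brick ends [array([254., 251.]), array([254., 152.])]
```

View pics/w5.png

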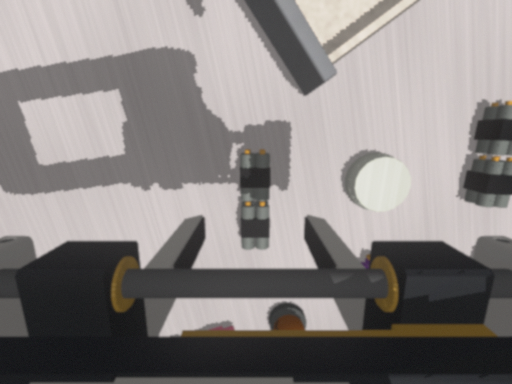

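The brick is exactly where predicted (column 254, rows 152–250) and centred between the fingers. Descend and grasp.

```bash
python3 -m pendant '[[-0.1,-0.4,-3.5,0,0,0,0.75],[0,0,-3.5,0,0,0,0.75],[0,0,-2.3,0,0,0,0.75],[0,0,-1.3,0,0,0,0.75],[0,0,0,0,0,0,0.25],[0,0,0,0,0,0,0.25],[0,0,0,0,0,0,0.25],[0,0,0,0,0,0,0.25]]'; python3 -m pendant '[[0,0,0,0,0,0,0.25],[0,0,0,0,0,0,0.25],[0,0,2,0,0,0,0.25],[0,0,4,0,0,0,0.25],[0,0,4,0,0,0,0.25],[0,0,4,0,0,0,0.25]]'
```

```text
time: 14.7
tool_pos: [0.4282, 0.0212, 0.0155]
ee_rot: [3.138, -0.0, 1.361]
wrist_force: [0.3, 0.2, 0.3]
width: 0.0417
finger_force: 0.0
time: 15.3
tool_pos: [0.4261, 0.0213, 0.1547]
ee_rot: [-3.14, 0.0, 1.36]
wrist_force: [1.1, 0.2, -1.8]
width: 0.0296
finger_force: 30.0
```

```bash
python3 -m pendant '[[1.5,1.7,2,0,0,-6,0.25],[2.1,2.6,1,0,0,-8,0.25],[2.1,2.6,0,0,0,-8.2,0.25],[2.1,2.6,0,0,0,-8.2,0.25],[2.1,2.6,0,0,0,-8.2,0.25],[2.1,2.6,0,0,0,-8.2,0.25],[1.8,2.5,0,0,0,-7.8,0.25],[0,0,0,0,0,0,0.25]]' ; python3 -m pendant '[[0,0,0,0,0,0,0.25],[0,0,0,0,0,0,0.25]]'
python3 - <<'E'
from h import *
o=robot.get_obs();th=np.radians(23.4);x=np.array([np.cos(th),np.sin(th)]);y=np.array([-x[1],x[0]])
d=o['tool_pos'][:2]-[.444,.2702];print('drawer xy',d@x,d@y,'yaw',np.degrees(o['ee_rot'][2]),'err cm',(np.array([.564,.1937])-o['tool_pos'][:2])*100,o['tool_pos'][2])
E
```

```text
time: 16.1
tool_pos: [0.5657, 0.1959, 0.1819]
ee_rot: [-3.14, 0.002, 0.409]
wrist_force: [0.1, 0.1, -2.6]
width: 0.0296
finger_force: 30.0
time: 16.3
tool_pos: [0.5643, 0.1925, 0.1835]
ee_rot: [3.141, 0.001, 0.408]
wrist_force: [-0.5, -0.4, -1.9]
width: 0.03
finger_force: 30.0
drawer xy 0.07952803905870928 -0.11903741815142312 yaw 23.371835383834465 err cm [-0.02626852  0.11627482] 0.1834946849221808
```

```bash
python3 -m pendant '[[0,0.1,-3,0,0,0,0.25],[0,0,-4,0,0,0,0.25],[0,0,-4,0,0,0,0.25],[0,0,-2.5,0,0,0,0.25],[0,0,-1.2,0,0,0,0.25],[0,0,-0.5,0,0,0,0.25],[0,0,0,0,0,0,0.25],[0,0,0,0,0,0,0.25]]'
```

```text
time: 17.1
tool_pos: [0.5663, 0.1944, 0.0341]
ee_rot: [3.141, -0.004, 0.407]
wrist_force: [0.7, 0.4, -2.3]
width: 0.0301
finger_force: 30.0
```

```bash
python3 -m pendant '[[0,0,-0.4,0,0,0,0.25],[0,0,0,0,0,0,0.25],[0,0,0,0,0,0,0.4],[0,0,0,0,0,0,0.4],[0,0,0,0,0,0,0.4],[0,0,2,0,0,0,0.4],[0,0,4,0,0,0,0.4],[0,0,4,0,0,0,0.4]]'; python3 -m pendant '[[0,0,4,0,0,0,0.75],[0,-2,4,0,0,6,0.75],[0,-4,2,0,0,8,0.75],[0,-4.5,0,0,0,8.5,0.75],[0,-4,0,0,0,8.5,0.75],[0,-2,0,0,0,8,0.75],[0,0,0,0,0,8,0.75],[0,0,0,0,0,0,0.75]]';python3 - <<'E'
from h import *
robot.get_obs();P=imaging.camera_params('wrist');a=save('wrist','w6');np.save('w6.npy',P,allow_pickle=True)
o=robot.get_obs();print(o['tool_pos'].round(4),np.degrees(o['ee_rot']).round(1),o['joint_positions'].round(2))
for n,w in(('A',(.677,.016)),('B',(.675,-.142))): print(n,proj('w',[*w,.03],P))
E
```

```text
time: 17.9
tool_pos: [0.5642, 0.1941, 0.1282]
ee_rot: [-3.141, 0.002, 0.408]
wrist_force: [0.7, 0.2, 0.7]
width: 0.0378
finger_force: 0.0
time: 18.7
tool_pos: [0.565, 0.0297, 0.2283]
ee_rot: [3.141, -0.0, 1.222]
wrist_force: [0.0, 0.3, -0.4]
width: 0.0704
finger_force: 0.0
[0.565  0.0303 0.2282] [180.   -0.   69.9] [-0.05  0.12  1.31  0.    1.71  0.3 ]
A [334.28693774 162.58158492]
B [362.05211696 261.6730004 ]
```

View pics/w6.png

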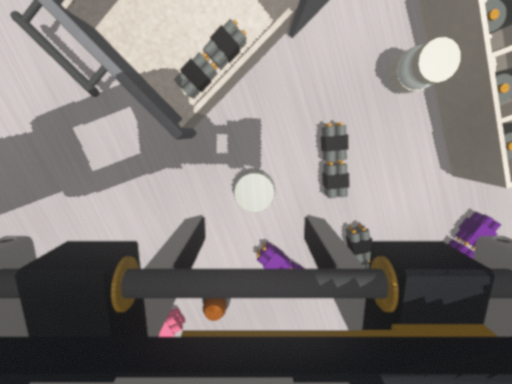

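Brick 1 lies in the wide compartment along the right wall, around (212,57). Brick A now spans (335,123) to (336,196). Compute its pose.

```bash
python3 - <<'E'
from h import *
P=np.load('w6.npy',allow_pickle=True).item()
im=cv2.imread('pics/w6.png');v=cv2.cvtColor(im,cv2.COLOR_BGR2HSV)[...,2]
for r in(130,142,172,182): print(r,[i for i in range(310,365) if v[r,i]<110][:1],[i for i in range(310,365) if v[r,i]<110][-1:])
a=ray('w',335,123,.03,P);b=ray('w',336,197,.03,P);print(a,b,(a+b)/2,np.linalg.norm(a-b),np.degrees(np.arctan2(*(a-b)[[1,0]])))
E
```

```text
130 [321] [338]
142 [320] [347]
172 [322] [339]
182 [322] [348]
[0.69251472 0.06649742 0.03      ] [ 0.66574772 -0.03190342  0.03      ] [0.67913122 0.017297   0.03      ] 0.10197646238700712 74.78260090533712
```

```bash
python3 -m pendant '[[3.8,-0.4,-2,0,0,3,0.75],[3.8,-0.5,-3,0,0,2.6,0.75],[3.9,-0.4,-3,0,0,0,0.75],[0,0,-3.5,0,0,0,0.75],[0,0,-3,0,0,0,0.75],[0,0,0,0,0,0,0.75],[0,0,0,0,0,0,0.75]]'
```

```text
time: 19.45
tool_pos: [0.6798, 0.0183, 0.0829]
ee_rot: [-3.141, 0.0, 1.321]
wrist_force: [-0.7, 0.6, 0.9]
width: 0.0705
finger_force: 0.0
```

```bash
python3 -m pendant '[[0,-0.1,-3,0,0,0,0.75],[0,0,-2.5,0,0,0,0.75],[0,0,-1.2,0,0,0,0.75],[0,0,0,0,0,0,0.25],[0,0,0,0,0,0,0.25],[0,0,0,0,0,0,0.25],[0,0,0,0,0,0,0.25],[0,0,0,0,0,0,0.25]]'; python3 -m pendant '[[0,0,0,0,0,0,0.25],[0,0,0,0,0,0,0.25],[0,0,2,0,0,0,0.25],[0,0,4,0,0,0,0.25],[0,0,4,0,0,0,0.25],[0,0,4,0,0,0,0.25],[0,0,2,0,0,0,0.25],[0,0,0,0,0,0,0.25]]'
```

```text
time: 20.25
tool_pos: [0.6806, 0.0165, 0.0172]
ee_rot: [3.14, -0.0, 1.321]
wrist_force: [0.2, -0.4, 0.6]
width: 0.0336
finger_force: 0.0
time: 21.05
tool_pos: [0.6817, 0.0165, 0.1804]
ee_rot: [3.134, -0.002, 1.321]
wrist_force: [0.0, 0.4, -1.8]
width: 0.0291
finger_force: 30.0
```

```bash
python3 -m pendant '[[-1.2,2,0.3,0,0,-4.8,0.25],[-2.4,4.1,0,0,0,-8.2,0.25],[-2.4,4.1,0,0,0,-8.2,0.25],[-2.4,4.1,0,0,0,-8.2,0.25],[-2.4,4.1,0,0,0,-8.2,0.25],[-2.4,4.1,0,0,0,-8.2,0.25],[-2.4,4.1,0,0,0,-6.5,0.25],[0,0,0,0,0,0,0.25]]' >/dev/null; python3 -m pendant '[[0,0,0,0,0,0,0.25],[0,0,0,0,0,0,0.25]]'
python3 - <<'E'
from h import *
o=robot.get_obs();th=np.radians(23.4);x=np.array([np.cos(th),np.sin(th)]);y=np.array([-x[1],x[0]])
d=o['tool_pos'][:2]-[.444,.2702];print('drawer xy',d@x,d@y,'yaw',np.degrees(o['ee_rot'][2]),'err cm',(np.array([.5257,.2827])-o['tool_pos'][:2])*100,o['tool_pos'][2])
E
```

```text
time: 22.05
tool_pos: [0.5238, 0.2814, 0.1771]
ee_rot: [3.141, 0.003, 0.408]
wrist_force: [0.9, 0.1, -1.8]
width: 0.0298
finger_force: 30.0
drawer xy 0.0777128666785288 -0.021410569913875396 yaw 23.38430645771188 err cm [0.18754945 0.12861485] 0.17708707790137038
```

```bash
python3 -m pendant '[[0,0,-3,0,0,0,0.25],[0,0,-4,0,0,0,0.25],[0,0,-3.5,0,0,0,0.25],[0,0,-2.3,0,0,0,0.25],[0,0,-1.2,0,0,0,0.25],[0,0,-0.5,0,0,0,0.25],[0,0,0,0,0,0,0.25],[0,0,0,0,0,0,0.25]]'; python3 -m pendant '[[0,0,-0.2,0,0,0,0.25],[0,0,0,0,0,0,0.37],[0,0,0,0,0,0,0.37],[0,0,0,0,0,0,0.37],[0,0,2,0,0,0,0.37],[0,0,4,0,0,0,0.37],[0,0,4,0,0,0,0.37],[0,0,4,0,0,0,0.37]]'
```

```text
time: 22.85
tool_pos: [0.5254, 0.2827, 0.0357]
ee_rot: [3.141, -0.003, 0.408]
wrist_force: [0.2, -0.4, -0.7]
width: 0.0295
finger_force: 30.0
time: 23.65
tool_pos: [0.5238, 0.2825, 0.1736]
ee_rot: [3.141, -0.0, 0.409]
wrist_force: [1.2, -0.2, -0.0]
width: 0.0348
finger_force: 0.0
```

```bash
python3 -m pendant '[[0,-1,3,0,0,3,0.75],[0.5,-3,2,0,0,7,0.75],[0.5,-4.5,0,0,0,7,0.75],[0.5,-4.7,0,0,0,7,0.75],[0.8,-4.7,0,0,0,7,0.75],[0.8,-4.7,0,0,0,7,0.75],[0.8,-4.7,0,0,0,7,0.75],[0.8,-4.7,0,0,0,7,0.75]]' >/dev/null; python3 -m pendant '[[0.8,-4.7,0,0,0,6,0.75],[0.8,-4.7,0,0,0,3,0.75],[0.5,-3,0,0,0,0,0.75],[0,-1,0,0,0,0,0.75],[0,0,0,0,0,0,0.75],[0,0,0,0,0,0,0.75]]';python3 - <<'E'
from h import *
P=imaging.camera_params('wrist');a=save('wrist','w7');np.save('w7.npy',P,allow_pickle=True);b=imaging.snapshot('top')
o=robot.get_obs();print(o['tool_pos'].round(4),np.degrees(o['ee_rot']).round(1),o['joint_positions'].round(2))
print(proj('w',[.675,-.142,.03],P))
c=np.hstack([cv2.resize(a,(480,360)),cv2.resize(b[110:230,60:166],(318,360))]);cv2.imwrite('pics/c7.png',c[...,::-1])
E
```

```text
time: 25.05
tool_pos: [0.5919, -0.1702, 0.2221]
ee_rot: [3.141, -0.001, 1.474]
wrist_force: [0.5, 0.5, 0.1]
width: 0.0707
finger_force: 0.0
[ 0.5921 -0.1696  0.2224] [180.   -0.   84.5] [-0.37  0.23  1.19  0.    1.72 -0.28]
[313.8936966  155.32229129]
```

View pics/c7.png

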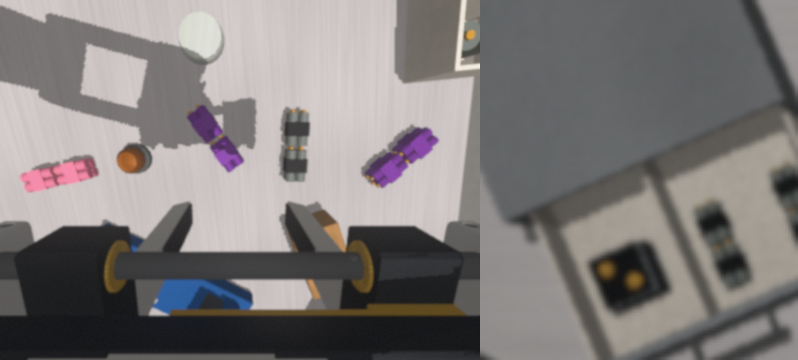

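In the left panel the third grey brick spans (297,109)–(294,180), with purple decoys either side. In the right panel the battery stands in the left compartment and brick 2 is beside the divider.

```bash
python3 - <<'E'
from h import *
P=np.load('w7.npy',allow_pickle=True).item()
a=ray('w',316.8,116.3,.03,P);b=ray('w',313.8,192,.03,P);print(a,b,(a+b)/2,np.linalg.norm(a-b),np.degrees(np.arctan2(*(a-b)[[1,0]])))
for n,u,v in(('decoy',215,140),('decoy tip',242,165),('cartonL',300,215)): print(n,ray('w',u/.9375,v/.9375,.03,P))
E
```

```text
[ 0.68106516 -0.09178691  0.03      ] [ 0.67257708 -0.19267127  0.03      ] [ 0.67682112 -0.14222909  0.03      ] 0.10124080625694958 85.19065264683704
decoy [ 0.56242802 -0.12313844  0.03      ]
decoy tip [ 0.59754001 -0.16283442  0.03      ]
cartonL [ 0.67896271 -0.24856797  0.03      ]
```

```bash
python3 -m pendant '[[2.8,0.9,-2,0,0,0.7,0.7],[2.9,0.9,-3,0,0,0,0.7],[2.9,0.9,-3,0,0,0,0.7],[0,0,-3.5,0,0,0,0.7],[0,0,-2.5,0,0,0,0.7],[0,0,0,0,0,0,0.7],[0,0,0,0,0,0,0.7]]'
```

```text
time: 25.85
tool_pos: [0.678, -0.1431, 0.0824]
ee_rot: [-3.141, -0.0, 1.487]
wrist_force: [-0.3, 0.3, 1.2]
width: 0.0659
finger_force: 0.0
```

```bash
python3 -m pendant '[[0,0.1,-3,0,0,0,0.7],[0,0,-2.4,0,0,0,0.7],[0,0,-1.2,0,0,0,0.7],[0,0,0,0,0,0,0.25],[0,0,0,0,0,0,0.25],[0,0,0,0,0,0,0.25],[0,0,0,0,0,0,0.25],[0,0,0,0,0,0,0.25]]'; python3 -m pendant '[[0,0,0,0,0,0,0.25],[0,0,0,0,0,0,0.25],[0,0,2,0,0,0,0.25],[0,0,4,0,0,0,0.25],[0,0,4,0,0,0,0.25],[0,0,4,0,0,0,0.25],[0,0,2,0,0,0,0.25],[0,0,0,0,0,0,0.25]]'
```

```text
time: 26.65
tool_pos: [0.6789, -0.1437, 0.0174]
ee_rot: [3.139, 0.0, 1.485]
wrist_force: [-0.6, 0.6, 3.8]
width: 0.03
finger_force: 30.0
time: 27.45
tool_pos: [0.6795, -0.1439, 0.1802]
ee_rot: [3.134, 0.002, 1.485]
wrist_force: [0.8, -0.5, -1.4]
width: 0.0297
finger_force: 30.0
```

```bash
python3 -m pendant '[[-0.6,1.8,0.3,0,0,-4.7,0.25],[-1.5,4.2,0,0,0,-7,0.25],[-1.5,4.2,0,0,0,-7,0.25],[-1.5,4.2,0,0,0,-7,0.25],[-1.5,4.2,0,0,0,-7,0.25],[-1.5,4.2,0,0,0,-7,0.25],[-1.5,4.2,0,0,0,-7,0.25],[-1.5,4.2,0,0,0,-7,0.25]]' >/dev/null; python3 -m pendant '[[-1.5,4.2,0,0,0,-5,0.25],[-0.9,2.8,0,0,0,-3,0.25],[0,0,0,0,0,0,0.25],[0,0,0,0,0,0,0.25],[0,0,0,0,0,0,0.25]]'
python3 - <<'E'
from h import *
o=robot.get_obs();th=np.radians(23.4);x=np.array([np.cos(th),np.sin(th)]);y=np.array([-x[1],x[0]])
d=o['tool_pos'][:2]-[.444,.2702];print('drawer xy',d@x,d@y,'yaw',np.degrees(o['ee_rot'][2]),'err cm',(np.array([.545,.2382])-o['tool_pos'][:2])*100,o['tool_pos'][2])
E
```

```text
time: 28.75
tool_pos: [0.5427, 0.2373, 0.1771]
ee_rot: [3.141, 0.003, 0.408]
wrist_force: [-0.3, -0.5, -1.7]
width: 0.0299
finger_force: 30.0
drawer xy 0.07750125388430447 -0.06935296477080911 yaw 23.36144040566455 err cm [0.23294821 0.08695447] 0.17713723354819907
```

```bash
python3 -m pendant '[[0,0,-3,0,0,0,0.25],[0,0,-4,0,0,0,0.25],[0,0,-3.5,0,0,0,0.25],[0,0,-2,0,0,0,0.25],[0,0,-1,0,0,0,0.25],[0,0,-0.7,0,0,0,0.25],[0,0,0,0,0,0,0.25],[0,0,0,0,0,0,0.25]]'; python3 -m pendant '[[0,0,-0.2,0,0,0,0.25],[0,0,0,0,0,0,0.37],[0,0,0,0,0,0,0.37],[0,0,0,0,0,0,0.37],[0,0,2,0,0,0,0.37],[0,0,4,0,0,0,0.37],[0,0,4,0,0,0,0.37],[0,0,4,0,0,0,0.37]]'
```

```text
time: 29.55
tool_pos: [0.5441, 0.2386, 0.0384]
ee_rot: [3.141, -0.003, 0.408]
wrist_force: [-0.6, -0.3, -0.9]
width: 0.0299
finger_force: 30.0
time: 30.35
tool_pos: [0.5428, 0.2385, 0.1766]
ee_rot: [3.141, -0.0, 0.409]
wrist_force: [0.4, 0.9, 0.9]
width: 0.0349
finger_force: 0.0
```

```bash
python3 -m pendant '[[-2,0,2,0,0,0,0.05],[-4,0,2,0,0,0,0.05],[-4,-0.1,1,0,0,0,0.05],[-4,-0.1,0,0,0,0,0.05],[-3,-0.1,0,0,0,0,0.05],[-0.9,0,0,0,0,0,0.05],[0,0,0,0,0,0,0.05],[0,0,0,0,0,0,0.05]]';python3 - <<'E'
from h import *
P=imaging.camera_params('wrist');a=save('wrist','w8');np.save('w8.npy',P,allow_pickle=True);b=imaging.snapshot('top');cv2.imwrite('pics/top8.png',b[...,::-1])
o=robot.get_obs();print(o['tool_pos'].round(4),np.degrees(o['ee_rot']).round(1))
O=np.array([.444,.2702]);th=np.radians(23.4);x=np.array([np.cos(th),np.sin(th)])
print('handle proj',proj('w',[*(O-.047*x),.06],P), (O-.087*x-o['tool_pos'][:2])*100)
c=np.hstack([cv2.resize(a,(400,300)),cv2.resize(b[60:260,100:366],(400,300))]);cv2.imwrite('pics/c8.png',c[...,::-1])
E
```

```text
time: 31.15
tool_pos: [0.3648, 0.2356, 0.2251]
ee_rot: [3.141, -0.001, 0.408]
wrist_force: [0.4, -0.2, -0.0]
width: 0.005
finger_force: 0.0
[0.365  0.2355 0.2247] [180.    0.   23.4]
handle proj [254.46256807 153.92154509] [-0.08520614  0.01031963]
```

View pics/c8.png

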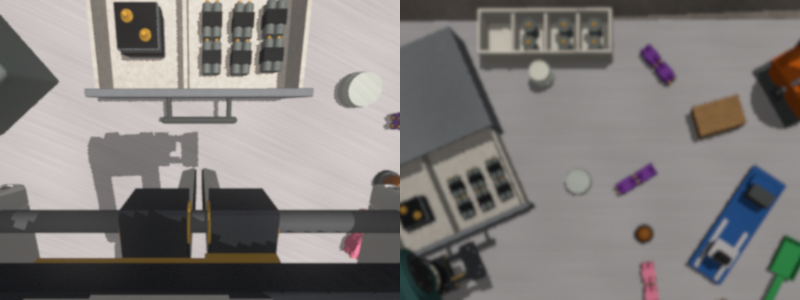

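Battery upright, three bricks side by side, the handle at (200,120) as predicted, and no grey brick left on the cart. I'll lower in front of the handle, then push.

```bash
python3 -m pendant '[[0,0,-3,0,0,0,0],[0,0,-4,0,0,0,0],[0,0,-4,0,0,0,0],[0,0,-3,0,0,0,0],[0,0,-2,0,0,0,0],[0,0,-1,0,0,0,0],[0,0,0,0,0,0,0]]'; python3 -m pendant '[[0.9,0.4,0,0,0,0,0],[0.9,0.4,0,0,0,0,0],[0.9,0.4,0,0,0,0,0],[0.9,0.4,0,0,0,0,0],[0.9,0.39,0,0,0,0,0],[0,0,0,0,0,0,0]]'
```

```text
time: 31.95
tool_pos: [0.3636, 0.235, 0.0533]
ee_rot: [3.141, 0.004, 0.408]
wrist_force: [0.3, -0.0, 0.2]
width: -0.0002
finger_force: 0.0
time: 32.55
tool_pos: [0.4111, 0.2564, 0.0553]
ee_rot: [-3.142, -0.003, 0.408]
wrist_force: [0.1, -0.4, 0.3]
width: 0.0005
finger_force: 0.0
```

```bash
python3 -m pendant '[[0.9,0.39,0,0,0,0,0],[0.9,0.39,0,0,0,0,0],[0.9,0.39,0,0,0,0,0],[0.9,0.39,0,0,0,0,0],[0.9,0.39,0,0,0,0,0],[0.9,0.39,0,0,0,0,0],[0.9,0.39,0,0,0,0,0]]';python3 - <<'E'
from h import *
b=imaging.snapshot('top');a=imaging.snapshot('scene')
c=np.hstack([cv2.resize(a[70:220,180:430],(450,270)),cv2.resize(b[60:260,20:240],(297,270))]);cv2.imwrite('pics/c9.png',c[...,::-1])
E
```

```text
time: 33.25
tool_pos: [0.4725, 0.2832, 0.0547]
ee_rot: [-3.141, 0.0, 0.409]
wrist_force: [-4.2, -0.6, 1.6]
width: 0.0007
finger_force: 1.8
```

View pics/c9.png

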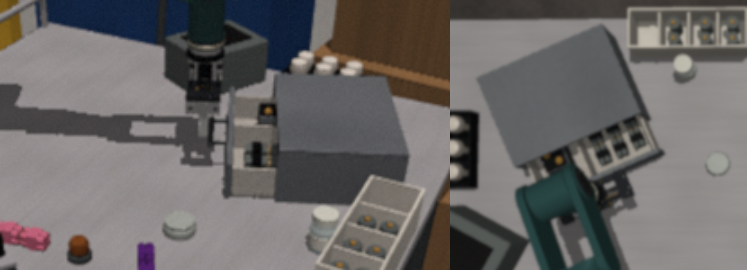

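The drawer is following (battery upright under the cabinet edge). Continue, slower at the end.

```bash
python3 -m pendant '[[0.9,0.39,0,0,0,0,0],[0.9,0.39,0,0,0,0,0],[0.9,0.39,0,0,0,0,0],[0.9,0.39,0,0,0,0,0],[0.9,0.39,0,0,0,0,0],[0.9,0.39,0,0,0,0,0],[0.9,0.39,0,0,0,0,0]]'; python3 -m pendant '[[0.45,0.2,0,0,0,0,0],[0.45,0.2,0,0,0,0,0]]'; python3 -m pendant '[[0.4,0.17,0,0,0,0,0],[0.2,0.09,0,0,0,0,0]]'
```

```text
time: 34.05
tool_pos: [0.5358, 0.3103, 0.055]
ee_rot: [3.141, -0.0, 0.408]
wrist_force: [-3.4, -0.8, 1.4]
width: 0.0007
finger_force: 1.8
time: 34.25
tool_pos: [0.5445, 0.3141, 0.055]
ee_rot: [3.141, 0.0, 0.408]
wrist_force: [-3.3, -1.4, 2.3]
width: -0.0
finger_force: 1.7
time: 34.45
tool_pos: [0.5504, 0.3167, 0.055]
ee_rot: [3.141, -0.0, 0.408]
wrist_force: [-3.1, -1.4, 2.3]
width: 0.0002
finger_force: 1.6
```

```bash
for i in 1 2 3; do :; done; python3 -m pendant '[[0.2,0.09,0,0,0,0,0],[0.2,0.09,0,0,0,0,0]]' | sed -n '2p;4p'; python3 -m pendant '[[0.2,0.09,0,0,0,0,0]]' | sed -n '2p;4p'; python3 -m pendant '[[0.2,0.09,0,0,0,0,0]]' | sed -n '2p;4p'
```

```text
tool_pos: [0.554, 0.3183, 0.055]
wrist_force: [-2.8, -2.4, 2.3]
tool_pos: [0.5541, 0.3183, 0.0549]
wrist_force: [-9.5, -6.4, 7.5]
tool_pos: [0.5541, 0.3183, 0.055]
wrist_force: [-15.2, -9.2, 11.2]
```

It reached the hard stop at a travel of about 182 mm, matching the gap. Back off, rise and verify.

```bash
python3 -m pendant '[[-0.9,-0.4,0,0,0,0,0],[-2,-0.9,0,0,0,0,0],[-3,-1.3,1,0,0,0,0],[-3,-1.3,3,0,0,0,0],[-3,-1.3,4,0,0,0,0],[-2,-1,4,0,0,0,0],[0,0,3,0,0,0,0],[0,0,0,0,0,0,0]]' | tail -3;python3 - <<'E'
from h import *
P=imaging.camera_params('wrist');w=imaging.snapshot('wrist');a=imaging.snapshot('scene')
c=np.hstack([cv2.resize(w,(400,300)),cv2.resize(a[90:240,180:380],(400,300))]);cv2.imwrite('pics/c10.png',c[...,::-1])
E
```

```text
wrist_force: [0.8, 0.2, 0.9]
width: 0.0003
finger_force: 0.0
```

View pics/c10.png

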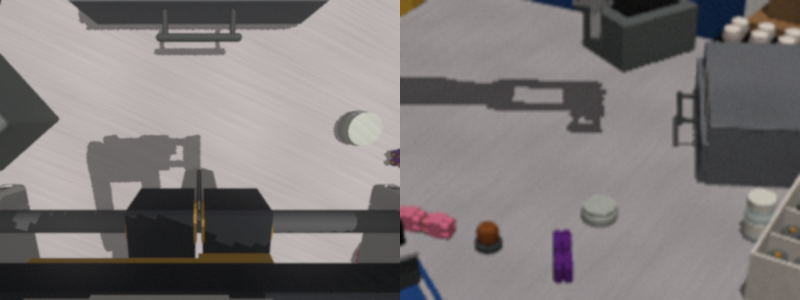

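The drawer front is flush with the cabinet (right panel, (705,125)), the gripper is clear, and the bystanders are undisturbed.

```bash
python3 -c "
from bench import robot
print(robot.close_job())"
```

```text
the job is handed in; nothing more can be done
None
```

The job is handed in with no verdict returned: the battery was set upright in the left compartment, all three grey bricks were put in the right one, the drawer was pushed to its stop, and nothing else on the cart was seen to move.

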